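# Peel the top tray off a clinging stack and present it to the code reader

### The arm

A 6-joint arm with a two-finger parallel gripper is mounted at the origin on a cart in front of the work surface, level with it; the furniture and walls round the work are solid. World frame = base frame: x ahead of the robot, y to its left, z up, the work surface at z = 0. Lengths are in mm, angles in degrees, forces in N, time in s.
With the tool pointing down it reaches from about 350 to 875 mm from the base axis. Payload 15.5 kg.
Tool frame: the origin (TCP) lies midway between the tips of the shut fingers; the grasp point (between the pads) lies arm.grip_depth behind it (arm.grip_depth is the distance from the TCP to the grasp point, in mm); z points along the fingers, y is the direction in which the jaws open and shut (so a half turn about z gives the same grasp; the last joint's range is limited). The gripper opens to 85 mm and grips with 20 to 120 N. Pads are 22 mm wide; open, the fingers measure 114 mm over their backs; the gripper's body (76 mm by 85 mm) begins 54 mm behind the grasp point. The pads swing forward as they close: fully open they stand 13 mm farther back than shut.
Start: joints at [-81.389, 28.281, 77.091, -0, 74.628, -5.472], TCP at [152.084, -606.215, 231.277] pointing down, gripper open.
Joint ranges: [-166.48, 166.48], [-47.26, 123.95], [12.59, 153.08], [-70.14, 250.14], [6.76, 159.57], [-176.63, 176.63]. Speed limits (degrees/s): [108.29, 108.29, 147.25, 172.46, 172.46, 172.46].

### API

Orientations are given as a 3x3 rotation matrix whose columns are the frame's x, y, z axes.
In Python, from station import arm gives the robot as it stands. The module is installed in compiled form; this text tells all that it offers.
- The arm moves only by the tool jog_arm, never from a script. Its argument "rows" is a list of rows, each a list of 2 entries, a list of its own where there are three numbers: the shift along the tool's x, y, z in mm, then the turn, a rotation vector about the tool's x, y, z in degrees. A call has 1 to 8 rows; each row shifts and turns the commanded pose from where the row before left it, along the tool's axes as they then stand; what a row does not reach is not made up. A row lasts 1/8 s, in which the tool goes at most 62.5 mm and 10.7 degrees, less where a joint would pass 70% of its speed; a pose out of reach is approached as far as the arm can. A call is refused whole if a number of a shift passes 62.5 or a number of a turn 10.7, either way. A call with a gripper value outside its range is refused whole. "fingers" is the gripper command: -1 is shut, 1 is fully open, values between are in proportion, set as the call begins (left out, the last holds). The fingers move at their own pace and stop on an object; "newtons" is the grip in N (left out, the last holds). Time passes only in rows, so rows that do not move let the fingers close. It gives the time, the measured TCP pose, the force and the opening at its end, in the units of the state.
- arm.read_state(): the state, without advancing time (a new reading comes with each control period).
- arm.snapshot(name): name is "scene" or "top" or "wrist"; returns (picture, depth): 384x512x3 uint8, red, green, blue; 384x512 float32, mm along the optical axis (not along the pixel's ray), 0 where there is no reading.
- arm.get_calibration(name): a dict with "fovy" (degrees; the focal length in pixels is half the picture's height over the tangent of half this angle, whatever the lens; pixels are square), "cx", "cy" (the principal point, pixels), "k1" (the pictures are not rectified: a ray, as slopes to the right and down, at radius r is drawn at 1 + k1 r^2 times it, then the intrinsics apply), "pose" (4x4, takes a point from camera to world coordinates); the wrist camera has in their place "hand_eye" (4x4, takes a point from camera to tool coordinates, whose origin is the TCP and whose axes are the flange's). Camera axes: x right, y down, z forward; pixel columns grow to the right and rows downward; lengths in mm; the calibration is good to about 2 mm. A picture is of the moment at which its call begins: read the wrist's pose just before it. get_calibration takes no time and is no camera call.
- arm.close_job(): hands the job in, once; it reports no verdict.
Trained networks look in the newest picture that a camera, given by its name, has taken for a name from the list of things; names that differ only in an ending like _2 or _b are one class to them, and where a whole thing is asked for, a point or a joint stands for the part that bears it (a point fixed in the world has none). Each returns a list of dicts, best first, with "score" (0 to 1); they miss things now and then, are a little off and sometimes report something else, mostly with a low value. They report only what shows in the picture. A call takes as long as a camera call.
- arm.recognise(camera, target): "point" ([x, y, z] in mm, in the coordinates of the camera as it stood for that picture, good to about 4 mm: the middle of the surface that is visible of it).
The state is a dict: "t": time; "joint_pos": joint angles; "dq": joint speeds; "joint_torque": joint torques, N m; "tool_pos": TCP position; "tcp_rot": TCP orientation; "contact_force": force on the tool from outside, world axes, zero at the start; "ft_torque": the same for the moment, N m; "gripper_width": finger opening in mm.
Only numpy, scipy, OpenCV 4.12 (cv2) and the standard library are available. Lean on these libraries where they do the work, as an engineer would, in place of code of your own. Each camera call takes 0.05 s, during which the arm holds its last target.

### The job

The grey formed plastic trays on the bench cling to one another. Take the top tray by its upright corner tab and peel it off: lift that corner well up first while the opposite corner is still seated, then lift the tray clear, without carrying, tipping or dragging the trays below. Finish while holding the tray level, right way up and still, centred about 5 cm above the window of the flat code reader without touching it; do not let go, and leave the other things on the bench where they are.

Things in the scene. Friction and masses are not known exactly. Their poses are not given: they have to be found in the camera images.
- top_tray: loose grey top tray, about 0.12 kg. Origin: centre of its underside, z up. Floor 84 (x) x 114 (y) x 2.5 mm, walls 78 x 108 mm outside, flange 100 x 130 mm, its top 26 mm above the origin; ribs inside up to 14.5 mm. It starts nested in lower_trays, same yaw, underside 32 mm above the bench. A straight pull (about 20 N) tends to bring the whole stack up; one corner lifted first frees it with 5 to 11 N
- tab (a point): middle of the upright tab on the top tray's (-x, -y) corner, at (-39, -54, 40) mm in the tray's frame, axes as the tray's. The tab is 9 mm thick, 30 mm wide and rises from the flange (26 mm) to 55 mm above the tray's origin; its thin direction is the tray's diagonal (1, 1, 0): pinch it along that line from above
- far_corner (a point): corner of the tray's floor opposite the tab, at (42, 57, 0) mm in the tray's frame; the pivot of the peel
- lower_trays: three grey trays full of steel washers, stuck fast as one loose piece, 1.5 kg, 100 (x) x 130 (y) x 46 mm, origin at the centre of the underside. Its recess, 86 x 116 mm, floor 32 mm above the origin, carries the top tray; four small sprung lugs at x = +-46, y = +-40 mm catch the top tray's floor edge, each letting go at about 6 N within about 5 mm of lift there, together more than its weight
- reader: flat black code reader fixed to the bench, 120 x 120 x 34 mm, origin at the centre of its underside
- window (a point): centre of the reader's glass window, 34.5 mm above the bench, z up
- loupe: bystander: black eye loupe, 37 mm across, 28 mm high, origin at the centre of its underside
- nylon_roller: bystander: white flanged roller, 21 mm across, 26 mm high, origin at the centre of its underside
- setting_block: bystander: grey setting block 25 x 50 x 38 mm, origin at the centre of its underside

How it is judged (in metres and radians):
On the way, in this order (a step that is already met when the one before it is completed fails the run):
1. the tab corner is lifted (tray tilted over 0.12 rad, tab raised over 15 mm) while the opposite corner is within 10 mm of its seat (angle between top_tray's own z axis and vertical above 0.12 rad and z of tab in the frame of lower_trays above 0.087 m and z of far_corner in the frame of lower_trays below 0.042 m), for 0.1 s.
2. the whole tray is clear of the stack, which stays behind (height (world z) of far_corner above 0.055 m and height (world z) of tab above 0.1 m and contact force between top_tray and lower_trays below 0.05 N and height (world z) of lower_trays below 0.008 m), for 0.1 s.
At the end, for the whole second after the job is handed in: The fingers hold the top tray, still and level within 0.14 rad, its centre within 25 mm of the window's centre and its underside 20 to 85 mm above the window, touching neither reader nor stack; the lower trays stand flat on the bench within 25 mm of their start (horizontal distance between top_tray and window below 0.025 m and z of top_tray in the frame of window between 0.02 and 0.085 m and angle between top_tray's own z axis and vertical below 0.14 rad and linear speed of top_tray below 0.02 m/s and contact force between the fingers and top_tray above 1 N and contact force between top_tray and reader below 0.05 N and contact force between top_tray and lower_trays below 0.05 N and height (world z) of lower_trays below 0.004 m and angle between lower_trays's own z axis and vertical below 0.03 rad and distance of lower_trays from where it was at the start of the episode below 0.025 m); the arm keeps its last pose, push and grip.
It fails at once if the lower trays are carried up, tipped or dragged over 25 mm (height (world z) of lower_trays above 0.01 m or angle between lower_trays's own z axis and vertical above 0.12 rad or distance of lower_trays from where it was at the start of the episode above 0.025 m).
It fails at once if a bystander is moved over 30 mm (distance of any of loupe, nylon_roller, setting_block from where it was at the start of the episode above 0.03 m).
It also fails if it takes over 40 s, if anything falls off the work surface, if the arm or the gripper's body presses on something with over 40 N, if the wrist force passes 120 N, or if a joint passes its speed limit or range.

## Working session

There is one attempt and no reset: what is moved stays moved. The work goes in short steps, Python scripts to look and compute and a tool call to move; the robot and the scene stay as the last step left them, time stands still between calls to the robot, and variables do not carry over. Pictures are saved under pics/ and viewed, and the job is handed in when it is done.

Besides the shell and the picture viewer there is one more tool, called after "Call:" in YAML: its name, and indented under it one key for each argument. jog_arm: Moves the arm, as the interface text tells. Its arguments: {"type":"object","properties":{"rows":{"type":"array"},"fingers":{"type":"number"},"newtons":{"type":"number"}},"required":["rows"]}

```bash
mkdir -p pics
cat > h.py <<'E'
import numpy as np, cv2
from station import arm
def K(c):
    f=192/np.tan(np.radians(c['fovy'])/2); return f,c['cx'],c['cy'],c['k1']
def snap(n,fn):
    s=arm.read_state(); p,d=arm.snapshot(n); cv2.imwrite('pics/'+fn,p[:,:,::-1]); np.save('pics/'+fn[:-4]+'.npy',d); return s,p,d
def pose(n,s=None):
    c=arm.get_calibration(n)
    if n!='wrist': return np.array(c['pose'])
    T=np.eye(4);T[:3,:3]=s['tcp_rot'];T[:3,3]=s['tool_pos'];return T@np.array(c['hand_eye'])
def cloud(n,d,P):
    f,cx,cy,k=K(arm.get_calibration(n))
    v,u=np.mgrid[:384,:512]; xd=(u-cx)/f; yd=(v-cy)/f; x,y=xd.copy(),yd.copy()
    for _ in range(8):
        r=1+k*(x*x+y*y); x=xd/r;y=yd/r
    p=np.stack([x*d,y*d,d],-1); return p@P[:3,:3].T+P[:3,3]
def proj(n,P,w):
    f,cx,cy,k=K(arm.get_calibration(n)); q=(np.atleast_2d(w)-P[:3,3])@P[:3,:3]; x=q[:,:2]/q[:,2:]; r=1+k*(x**2).sum(1,keepdims=True); return x*r*f+[cx,cy]
E
python3 - <<'E'
from h import *
print(arm.grip_depth, arm.read_state())
for n in ['scene','top','wrist']:
    s,p,d=snap(n,n+'0.png'); P=pose(n,s)
    print(n,P.round(3).tolist(),K(arm.get_calibration(n)))
    for t in ['top_tray','tab','lower_trays','reader','loupe','nylon_roller','setting_block']:
        for r in arm.recognise(n,t)[:2]:
            q=np.array(r['point']); w=P[:3,:3]@q+P[:3,3]; print(t,round(r['score'],2),w.round(),proj(n,P,w).round())
print(arm.read_state()['t'])
E
```

```text
18.700000000000003 {'t': 0.0, 'joint_pos': array([-8.13883139e+01,  2.83146090e+01,  7.71291201e+01, -9.80104761e-04,
        7.46290119e+01, -5.47388918e+00]), 'dq': array([-0.02902784,  0.09170951,  0.00192564, -0.094248  ,  0.10021203,
        0.03413544]), 'joint_torque': array([-8.60119297e-03, -8.82181692e+01, -3.83873355e+01, -4.16359935e-04,
        1.03382533e-02, -5.29029535e-06]), 'tool_pos': array([ 152.02435978, -605.83517279,  230.6914886 ]), 'tcp_rot': array([[ 9.69932221e-01,  2.43375108e-01, -2.06409707e-04],
       [ 2.43375173e-01, -9.69931418e-01,  1.25278614e-03],
       [ 1.04693702e-04, -1.26535264e-03, -9.99999194e-01]]), 'contact_force': array([-0.55353144, -0.55944294, -0.29005045]), 'ft_torque': array([0.00550716, 0.01037782, 0.00885099]), 'gripper_width': 85.14783458517756}
scene [[-0.652, -0.509, 0.563, 51.095], [-0.758, 0.451, -0.471, 399.983], [-0.014, -0.734, -0.68, 673.097], [0.0, 0.0, 0.0, 1.0]] (np.float64(411.2523415334604), 251.7161031953952, 182.9009213607352, 0.039407218074498596)
top_tray 0.88 [ 560. -162.   55.] [[296. 158.]]
tab 0.82 [ 555. -
[... 318 characters left out ...]
994, 0.11, 422.412], [-1.0, -0.011, -0.016, 5.897], [0.017, -0.11, -0.994, 999.824], [0.0, 0.0, 0.0, 1.0]] (np.float64(467.5678959734887), 256.4550843366976, 195.2430509104492, -0.15105644149070227)
top_tray 0.78 [ 552. -156.   46.] [[327. 185.]]
tab 0.79 [ 554. -156.   50.] [[327. 183.]]
reader 0.63 [565. 135.  33.] [[187. 178.]]
loupe 0.52 [615.   9.  20.] [[248. 156.]]
setting_block 0.56 [525.   8.  41.] [[248. 197.]]
setting_block 0.51 [616.   8.  21.] [[248. 155.]]
wrist [[0.244, -0.927, -0.287, 226.32], [-0.97, -0.233, -0.072, -587.166], [-0.0, 0.296, -0.955, 374.21], [0.0, 0.0, 0.0, 1.0]] (np.float64(282.02743659787626), 253.9847031472845, 186.69570123484598, -0.06689190723275279)
1.2
```

Run:
```python
import cv2
a=cv2.imread('pics/top0.png');b=cv2.imread('pics/scene0.png')
cv2.imwrite('pics/topc0.png',cv2.resize(a[90:290,120:400],None,fx=2.8,fy=2.8,interpolation=2))
cv2.imwrite('pics/scenec0.png',cv2.resize(b[90:290,120:400],None,fx=2.8,fy=2.8,interpolation=2))
```

```text
(no output)
```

View pics/topc0.png

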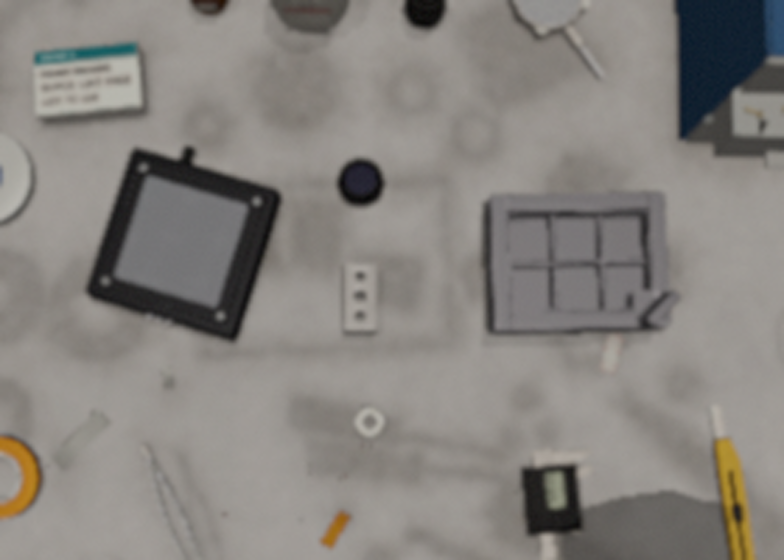

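View pics/scenec0.png

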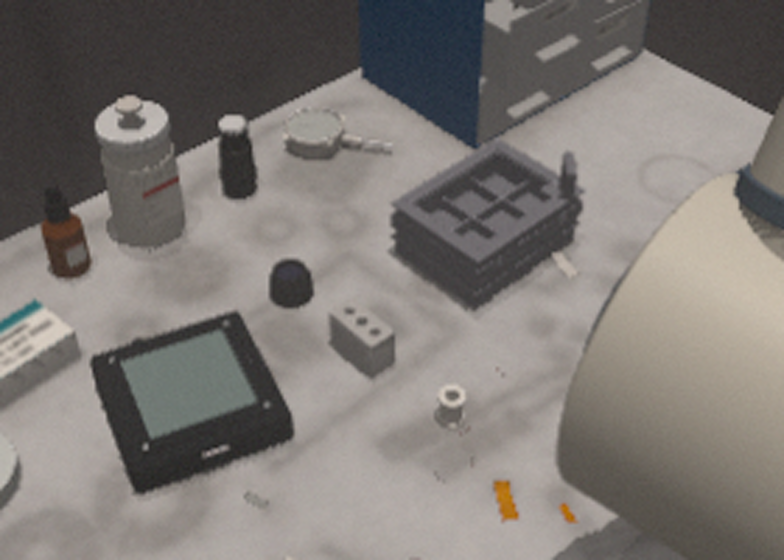

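```bash
cat >> h.py <<'E'
def rect(W,x0,x1,y0,y1,z0,z1):
    q=W.reshape(-1,3); q=q[(q[:,0]>x0)&(q[:,0]<x1)&(q[:,1]>y0)&(q[:,1]<y1)&(q[:,2]>z0)&(q[:,2]<z1)]
    return q, cv2.minAreaRect(q[:,:2].astype(np.float32))
E
python3 - <<'E'
from h import *
for n in ['top','scene']:
    W=cloud(n,np.load(f'pics/{n}0.npy'),pose(n))
    print(n,'bench z',np.median(W[...,2][(abs(W[...,0]-480)<20)&(abs(W[...,1]+50)<20)]))
    q,r=rect(W,450,640,-230,-30,52,63);print('flange',len(q),np.median(q[:,2]),r)
    q,r=rect(W,450,640,-230,-30,66,95);print('tab',len(q),q.mean(0),q[:,2].max(),r)
    q,r=rect(W,460,660,60,230,26,45);print('reader',len(q),np.median(q[:,2]),r)
    q,r=rect(W,560,720,-330,-180,66,600);print('box',len(q),q.min(0) if len(q) else 0,q.max(0) if len(q) else 0)
E
```

```text
top bench z 1.6201786417888115
flange 1317 57.78187514806723 ((553.7875366210938, -153.40243530273438), (101.915771484375, 129.53297424316406), 1.784358263015747)
tab 86 [ 516.48989049 -206.62354802   84.05901624] 89.67563338465459 ((516.7249755859375, -207.31729125976562), (8.527825355529785, 30.153827667236328), 45.08863830566406)
reader 3162 33.45445011691049 ((567.95361328125, 141.0617218017578), (119.7191390991211, 121.23687744140625), 73.44821166992188)
box 4181 [ 614.95237125 -329.97174236   66.0506654 ] [ 719.96294111 -239.39471335  240.67170064]
scene bench z 2.4481701114389693
flange 776 58.70381418455082 ((555.812255859375, -152.0934600830078), (102.04632568359375, 132.30056762695312), 1.5380736589431763)
tab 72 [ 515.06938972 -202.22776115   81.22003102] 89.20661360543556 ((517.2572021484375, -205.22926330566406), (8.91726303100586, 30.844301223754883), 47.718292236328125)
reader 2660 34.605840762309015 ((568.3483276367188, 143.0853271484375), (120.18082427978516, 122.31419372558594), 73.68917846679688)
box 3134 [ 615.667833   -329.90012912   66.1414759 ] [ 719.97811304 -235.78480758  238.74399079]
```

```bash
cat >> h.py <<'E'
from scipy.spatial.transform import Rotation as Ro
def Rt(yaw=1.7): 
    a=np.radians(45+yaw); y=np.array([np.cos(a),np.sin(a),0]); z=np.array([0,0,-1.]); return np.column_stack([np.cross(y,z)*-1*-1,y,z])
def plan(p0,R0,p1,R1,n):
    rv=Ro.from_matrix(R0.T@R1).as_rotvec(); out=[];R=R0
    for i in range(n):
        out.append([(R.T@((p1-p0)/n)).round(1).tolist(),np.degrees(rv/n).round(2).tolist()]); R=R@Ro.from_rotvec(rv/n).as_matrix()
    return out
E
python3 - <<'E'
from h import *
s=arm.read_state(); R1=Rt(); R1=R1 if (R1[:,0]@s['tcp_rot'][:,0])>0 else R1@np.diag([-1,-1,1])
print(R1, s['joint_pos'])
for r in plan(s['tool_pos'],s['tcp_rot'],np.array([517,-208,160.]),R1,12): print(r)
E
```

```text
[[ 0.72777276 -0.68581835  0.        ]
 [-0.68581835 -0.72777276  0.        ]
 [ 0.          0.         -1.        ]] [-8.13910972e+01  2.82821319e+01  7.70908659e+01  1.73238112e-03
  7.46286467e+01 -5.47239328e+00]
[[37.6, -24.8, 5.9], [-0.0, -0.0, 4.78]]
[[35.4, -27.8, 5.9], [-0.0, -0.0, 4.78]]
[[32.9, -30.7, 5.9], [-0.0, -0.0, 4.78]]
[[30.3, -33.3, 5.9], [-0.0, -0.0, 4.78]]
[[27.4, -35.7, 5.9], [-0.0, -0.0, 4.78]]
[[24.3, -37.9, 5.9], [-0.0, -0.0, 4.78]]
[[21.1, -39.8, 5.9], [-0.0, -0.0, 4.78]]
[[17.7, -41.4, 5.9], [-0.0, -0.0, 4.78]]
[[14.2, -42.7, 5.9], [-0.0, -0.0, 4.78]]
[[10.5, -43.8, 5.9], [-0.0, -0.0, 4.78]]
[[6.9, -44.5, 5.9], [-0.0, -0.0, 4.78]]
[[3.1, -44.9, 5.9], [-0.0, -0.0, 4.78]]
```

Call:
jog_arm:
  rows:
    - [[37.6, -24.8, 5.9], [0, 0, 4.8]]
    - [[35.4, -27.8, 5.9], [0, 0, 4.8]]
    - [[32.9, -30.7, 5.9], [0, 0, 4.8]]
    - [[30.3, -33.3, 5.9], [0, 0, 4.8]]
    - [[27.4, -35.7, 5.9], [0, 0, 4.8]]
    - [[24.3, -37.9, 5.9], [0, 0, 4.8]]
  fingers: -0.2

```text
t: 1.95
tool_pos: [335.7, -406.3, 195.9]
tcp_rot: [[0.966, -0.257, 0.0], [-0.257, -0.966, -0.0], [0.0, 0.0, -1.0]]
contact_force: [0.9, -0.7, -0.1]
gripper_width: 34.1
```

Call:
jog_arm:
  rows:
    - [[21.1, -39.8, 5.9], [0, 0, 4.8]]
    - [[17.7, -41.4, 5.9], [0, 0, 4.8]]
    - [[14.2, -42.7, 5.9], [0, 0, 4.8]]
    - [[10.5, -43.8, 5.9], [0, 0, 4.8]]
    - [[6.9, -44.5, 5.9], [0, 0, 4.8]]
    - [[3.1, -44.9, 5.9], [0, 0, 4.6]]
    - [[0, 0, 0], [0, 0, 0]]
    - [[0, 0, 0], [0, 0, 0]]

```text
t: 2.95
tool_pos: [517.7, -208.8, 160.5]
tcp_rot: [[0.728, -0.685, -0.0], [-0.685, -0.728, -0.0], [-0.0, 0.0, -1.0]]
contact_force: [-0.3, -0.4, -1.2]
gripper_width: 34.1
```

Run:
```python
from h import *
s,p,d=snap('wrist','w1.png'); P=pose('wrist',s)
print(s['t'],s['tool_pos'],s['tcp_rot'].round(4).tolist(),s['gripper_width'],s['joint_pos'].round(1),s['contact_force'])
W=cloud('wrist',d,P)
for r in arm.recognise('wrist','tab')[:2]:
    w=P[:3,:3]@np.array(r['point'])+P[:3,3]; print(r['score'],w)
q,r=rect(W,480,640,-240,-60,52,63);print('flange',len(q),np.median(q[:,2]),r)
q,r=rect(W,500,540,-230,-190,66,92);print('tab',len(q),q.mean(0),q[:,2].max(),r)
```

```text
2.95 [ 517.7363132  -208.77474721  160.48576061] [[0.7284, -0.6852, -0.0002], [-0.6852, -0.7284, -0.0001], [-0.0001, 0.0002, -1.0]] 34.13737297606374 [-28.1  27.6  91.5  -0.   60.9 105.2] [-0.33362634 -0.35819282 -1.16872091]
0.64 [ 560.85994685 -216.95485836   39.72602619]
0.6 [ 554.61001147 -150.42476299   45.26991632]
flange 5682 58.177142201083456 ((555.5756225585938, -152.39645385742188), (100.51200103759766, 131.72515869140625), 2.1610424518585205)
tab 428 [ 520.7555813  -209.0060253    85.33132522] 89.26725577260098 ((519.1715698242188, -207.3695831298828), (8.603699684143066, 29.032405853271484), 46.759521484375)
```

View pics/w1.png

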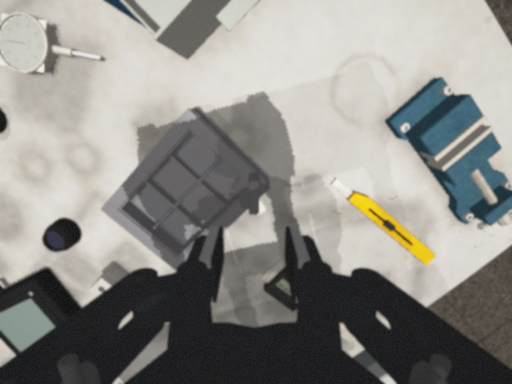

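Call:
jog_arm:
  rows:
    - [[-0.8, -1, 25], [0, 0, 0]]
    - [[0, 0, 25], [0, 0, 0]]
    - [[0, 0, 25], [0, 0, 0]]
    - [[0, 0, 14], [0, 0, 0]]
    - [[0, 0, 6], [0, 0, 0]]
    - [[0, 0, 3], [0, 0, 0]]
    - [[0, 0, 0], [0, 0, 0]]
    - [[0, 0, 0], [0, 0, 0]]

```text
t: 4.05
tool_pos: [518.3, -207.5, 63.0]
tcp_rot: [[0.728, -0.686, 0.001], [-0.686, -0.728, -0.0], [0.001, -0.0, -1.0]]
contact_force: [-0.1, -0.5, -0.0]
gripper_width: 34.4
```

Run:
```python
from h import *
s,p,d=snap('scene','s2.png')
cv2.imwrite('pics/s2c.png',cv2.resize(p[110:210,240:360,::-1],None,fx=5,fy=5,interpolation=2))
s,p,d=snap('wrist','w2.png');print(s['tool_pos'])
```

```text
[ 518.25859098 -207.48603451   62.96586383]
```

View pics/s2c.png

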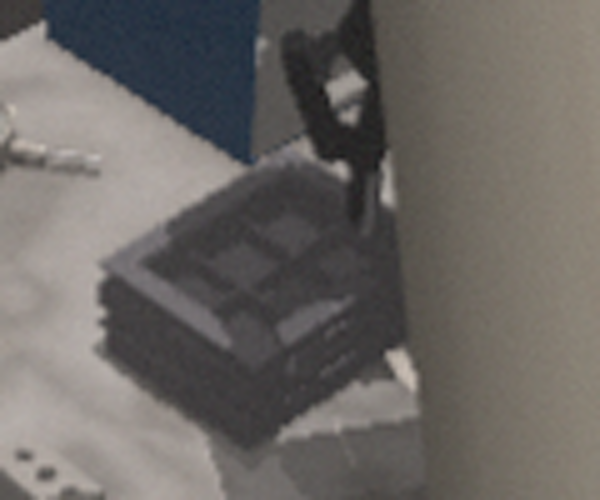

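View pics/w2.png

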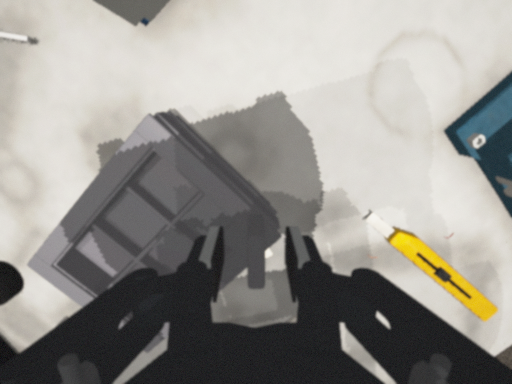

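The tab sits midway between the fingers (column ~257, fingers at ~222 and ~290), with no contact yet. Closing.

Call:
jog_arm:
  rows:
    - [[0, 0, 1], [0, 0, 0]]
    - [[0, 0, 0], [0, 0, 0]]
    - [[0, 0, 0], [0, 0, 0]]
    - [[0, 0, 0], [0, 0, 0]]
    - [[0, 0, 0], [0, 0, 0]]
    - [[0, 0, 0], [0, 0, 0]]
  fingers: -1
  newtons: 80

```text
t: 4.9
tool_pos: [518.0, -207.4, 61.7]
tcp_rot: [[0.728, -0.686, 0.0], [-0.686, -0.728, -0.0], [0.0, -0.0, -1.0]]
contact_force: [-0.9, 0.9, 5.8]
gripper_width: 7.3
```

Run:
```python
from h import *
s=arm.read_state(); R=s['tcp_rot'];p=s['tool_pos']
print(p,s['gripper_width'],s['contact_force'])
a=np.radians(1.8);M=np.array([[np.cos(a),-np.sin(a),0],[np.sin(a),np.cos(a),0],[0,0,1]])
tabo=M@[-39,-54,0]; c=np.array([518.2,-207.3,32])-tabo; piv=c+M@[42,57,0]
print('c',c,'piv',piv)
ax=R[:,0]  # rotate about tool x; sign so tab rises
for sg in (1,-1):
    r=Ro.from_rotvec(sg*np.radians(10)*ax)
    d=r.apply(p-piv)+piv-p; print(sg,d)
sg=1 if (Ro.from_rotvec(.1*ax).apply(p-piv)+piv-p)[2]>0 else -1
st=Ro.from_rotvec(sg*np.radians(1.0)*ax)
d=st.apply(p-piv)+piv-p; print('row tool shift per 1deg',R.T@d,'turn',sg)
```

```text
[ 518.04622854 -207.39465756   61.67515374] 7.335787520134244 [-0.86412189  0.93830868  5.774215  ]
c [ 555.48457486 -152.10162614   32.        ] piv [595.67343713 -93.81050031  32.        ]
1 [ -2.11501402  -2.24970012 -24.0489241 ]
-1 [ 4.94771562  5.25396566 23.14737869]
row tool shift per 1deg [-2.35561896e-14 -5.38639445e-01 -2.36717466e+00] turn -1
```

Call:
jog_arm:
  rows:
    - [[0, -0.5, -2.4], [-1, 0, 0]]
    - [[0, -0.5, -2.4], [-1, 0, 0]]
    - [[0, -0.5, -2.4], [-1, 0, 0]]
    - [[0, -0.5, -2.4], [-1, 0, 0]]
    - [[0, 0, 0], [0, 0, 0]]

```text
t: 5.52
tool_pos: [519.7, -205.5, 71.2]
tcp_rot: [[0.728, -0.684, -0.048], [-0.685, -0.726, -0.051], [0.0, 0.07, -0.998]]
contact_force: [2.6, -0.6, -4.9]
gripper_width: 7.3
```

Run:
```python
from h import *
s=arm.read_state();print(s['tool_pos'],s['contact_force'],s['ft_torque'],s['gripper_width'],s['t'])
s,p,d=snap('scene','s3.png')
cv2.imwrite('pics/s3c.png',cv2.resize(p[110:210,240:360,::-1],None,fx=5,fy=5,interpolation=2))
s,p,d=snap('wrist','w3.png')
```

```text
[ 519.7333156  -205.48814038   71.16541764] [ 2.57612731 -0.55846461 -4.94380423] [ 0.48374399  0.25916055 -0.13522589] 7.346271493434124 5.525
```

View pics/s3c.png

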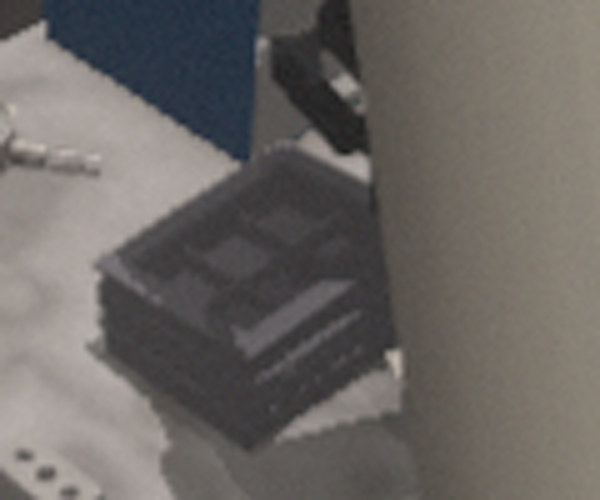

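View pics/w3.png

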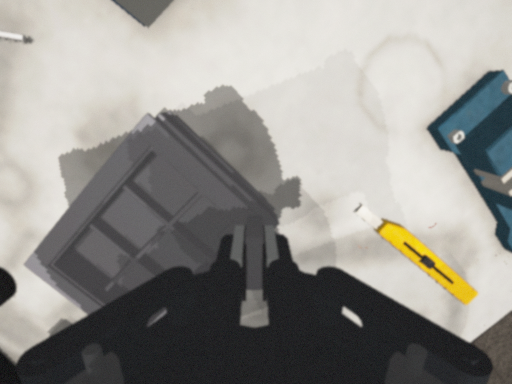

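The grip holds, and the near edge is opening from the stack with about 5 N of pull. Continuing the peel.

Call:
jog_arm:
  rows:
    - [[0, -0.5, -2.4], [-1, 0, 0]]
    - [[0, -0.5, -2.4], [-1, 0, 0]]
    - [[0, -0.5, -2.4], [-1, 0, 0]]
    - [[0, -0.5, -2.4], [-1, 0, 0]]
    - [[0, -0.5, -2.4], [-1, 0, 0]]
    - [[0, -0.5, -2.4], [-1, 0, 0]]
    - [[0, 0, 0], [0, 0, 0]]
    - [[0, 0, 0], [0, 0, 0]]

```text
t: 6.62
tool_pos: [522.9, -202.6, 85.2]
tcp_rot: [[0.728, -0.675, -0.119], [-0.686, -0.717, -0.127], [0.001, 0.174, -0.985]]
contact_force: [-3.6, -3.1, -1.2]
gripper_width: 7.6
```

```bash
cat >> h.py <<'E'
def plane(W,m):
    q=W[m]; A=np.c_[q[:,:2],np.ones(len(q))]; k=np.linalg.lstsq(A,q[:,2],rcond=None)[0]; return k
E
python3 - <<'E'
from h import *
s=arm.read_state();print(s['tool_pos'],s['contact_force'],s['ft_torque'],s['gripper_width'],s['t'])
s,p,d=snap('top','t4.png'); W=cloud('top',d,pose('top'))
cv2.imwrite('pics/t4c.png',cv2.resize(p[140:240,270:390,::-1],None,fx=5,fy=5,interpolation=2))
cv2.imwrite('pics/t0c.png',cv2.resize(cv2.imread('pics/top0.png')[140:240,270:390],None,fx=5,fy=5,interpolation=2))
# far (+x) and (+y) flange heights
for x,y in [(600,-93),(600,-120),(600,-150),(600,-180),(600,-205),(555,-92),(525,-92),(508,-93)]:
    q=W.reshape(-1,3); m=np.hypot(q[:,0]-x,q[:,1]-y)<6; print(x,y,m.sum(),np.median(q[m,2]).round(1) if m.any() else None)
s,p,d=snap('scene','s4.png')
cv2.imwrite('pics/s4c.png',cv2.resize(p[110:210,240:360,::-1],None,fx=5,fy=5,interpolation=2))
E
```

```text
[ 522.86453066 -202.61618034   85.17633745] [-3.56220165 -3.11020476 -1.20267257] [-0.56750295  0.82470571  0.19844674] 7.586622861628909 6.625
600 -93 99 454.1
600 -120 85 451.0
600 -150 48 453.1
600 -180 32 448.4
600 -205 11 447.6
555 -92 121 454.3
525 -92 72 450.9
508 -93 3 1.9
```

View pics/s4c.png

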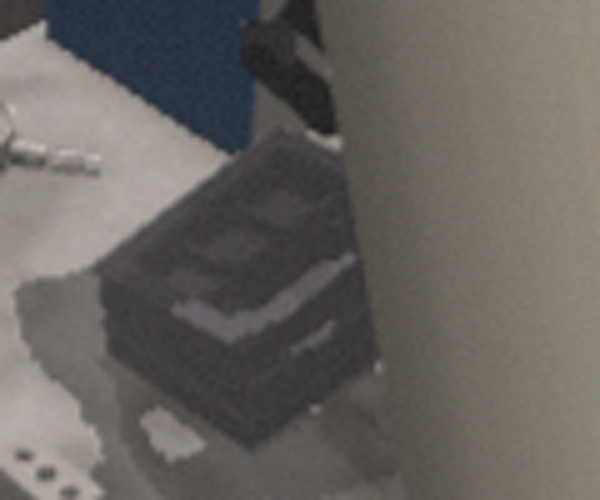

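View pics/t4c.png

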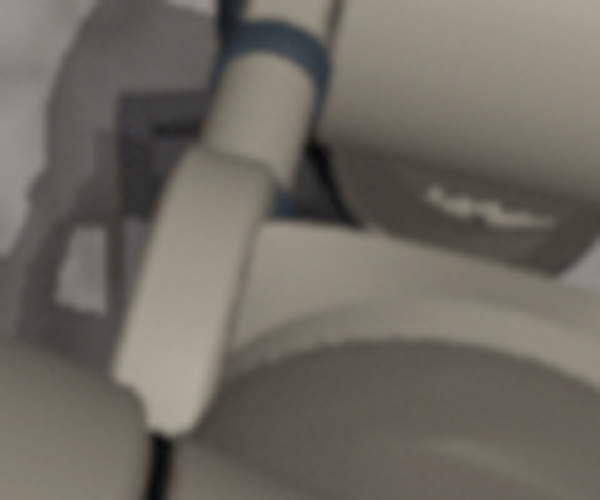

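Run:
```python
from h import *
for f in ['scene0','s4']:
    W=cloud('scene',np.load(f'pics/{f}.npy'),pose('scene')); q=W.reshape(-1,3)
    for x,y in [(601,-91),(601,-120),(601,-150),(601,-180),(580,-91),(555,-92),(535,-92),(515,-92)]:
        m=(np.hypot(q[:,0]-x,q[:,1]-y)<5); print((x,y),m.sum(),np.percentile(q[m,2],[10,50,90]).round(1) if m.any() else None,end=' ')
    print()
s,p,d=snap('wrist','w4.png');W=cloud('wrist',d,pose('wrist',s))
q=W.reshape(-1,3)
for x,y in [(601,-91),(601,-120),(601,-150),(601,-180),(601,-200),(580,-91),(555,-92)]:
    m=(np.hypot(q[:,0]-x,q[:,1]-y)<5); print((x,y),m.sum(),np.percentile(q[m,2],[10,50,90]).round(1) if m.any() else None,end=' ')
```

```text
(601, -91) 31 [ 3.7 27.8 59.2] (601, -120) 10 [58.1 59.  60.6] (601, -150) 9 [57.6 58.7 60.1] (601, -180) 9 [56.9 58.7 59.8] (580, -91) 43 [ 6.3 35.8 58.7] (555, -92) 41 [ 4.3 25.8 59.1] (535, -92) 55 [ 3.7 29.1 58.9] (515, -92) 58 [ 4.6 27.1 57.9] 
(601, -91) 34 [  1.2  43.4 387.3] (601, -120) 9 [60.1 61.1 62. ] (601, -150) 11 [64.  65.7 68. ] (601, -180) 13 [66.5 68.  70.3] (580, -91) 47 [  6.7  47.7 366.2] (555, -92) 62 [  6.7  46.6 366.5] (535, -92) 64 [  4.2  43.5 372.7] (515, -92) 61 [ 4.  25.1 68.6] 
(601, -91) 156 [56.  57.  57.9] (601, -120) 183 [60.  60.9 62. ] (601, -150) 223 [63.9 65.  65.9] (601, -180) 258 [67.6 68.8 69.8] (601, -200) 277 [70.5 71.6 72.6] (580, -91) 165 [58.5 59.7 60.6] (555, -92) 124 [61.5 62.6 63.8]
```

View pics/w4.png

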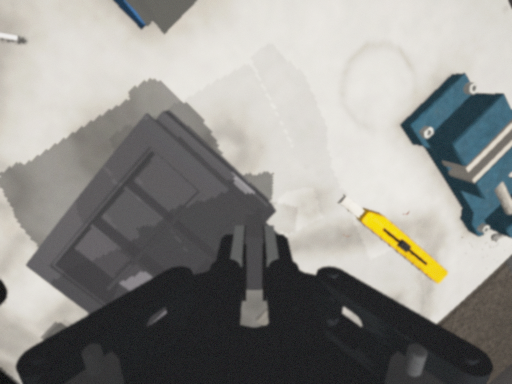

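Flange heights show a tilt of about 0.18 rad with the far corner still seated (57 mm against 58 mm). Lifting now.

Call:
jog_arm:
  rows:
    - [[0, 0.3, -2], [0, 0, 0]]
    - [[0, 0.3, -2], [0, 0, 0]]
    - [[0, 0.3, -2], [0, 0, 0]]
    - [[0, 0.5, -3], [0, 0, 0]]
    - [[0, 0.5, -3], [0, 0, 0]]
    - [[0, 0.5, -3], [0, 0, 0]]

```text
t: 7.52
tool_pos: [523.3, -202.3, 100.6]
tcp_rot: [[0.728, -0.676, -0.118], [-0.686, -0.716, -0.127], [0.001, 0.173, -0.985]]
contact_force: [0.6, -0.1, -1.9]
gripper_width: 7.0
```

```bash
cat > chk.py <<'E'
from h import *
import sys
n=sys.argv[1]
s,p,d=snap('wrist',f'w{n}.png');W=cloud('wrist',d,pose('wrist',s))
print(s['t'],s['tool_pos'],s['contact_force'],s['ft_torque'],s['gripper_width'])
# sample in tool-fixed positions corresponding to flange: base level frame offsets
q=W.reshape(-1,3)-s['tool_pos']; q=q@s['tcp_rot']   # tool coords
R0=np.array([[.728,-.686,0],[-.686,-.728,0],[0,0,-1]])
off=lambda x,y:R0.T@np.array([x-518.05,y+207.4,58-61.7])
pts=[]
for x,y in [(601,-91),(601,-120),(601,-150),(601,-180),(601,-200),(580,-91),(555,-92)]:
    o=off(x,y); m=np.hypot(q[:,0]-o[0],q[:,1]-o[1])<5
    z=np.median(q[m,2]); pts.append([o[0],o[1],z]); print((x,y),m.sum(),'dz tool',(z-o[2]).round(1))
pts=np.array(pts); w=pts@s['tcp_rot'].T; k=np.linalg.lstsq(np.c_[w[:,:2],np.ones(7)],w[:,2],rcond=None)[0]
print('tray tilt slopes world',k[:2],'far corner flange z',w[0,2]+s['tool_pos'][2])
E
python3 chk.py 5
```

```text
7.525 [ 523.34484016 -202.25829216  100.61233737] [ 0.60220666 -0.05419839 -1.92596506] [ 0.02527594 -0.07249162  0.0001089 ] 7.006628367652545
(601, -91) 129 dz tool -0.4
(601, -120) 167 dz tool -0.4
(601, -150) 211 dz tool -0.4
(601, -180) 252 dz tool -0.5
(601, -200) 339 dz tool -0.2
(580, -91) 138 dz tool -0.4
(555, -92) 130 dz tool -0.3
tray tilt slopes world [-0.11693906 -0.12770056] far corner flange z 72.8422522008118
```

Run:
```python
from h import *
s,p,d=snap('scene','s5.png')
cv2.imwrite('pics/s5c.png',cv2.resize(p[90:210,220:370,::-1],None,fx=5,fy=5,interpolation=2))
```

```text
(no output)
```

View pics/s5c.png

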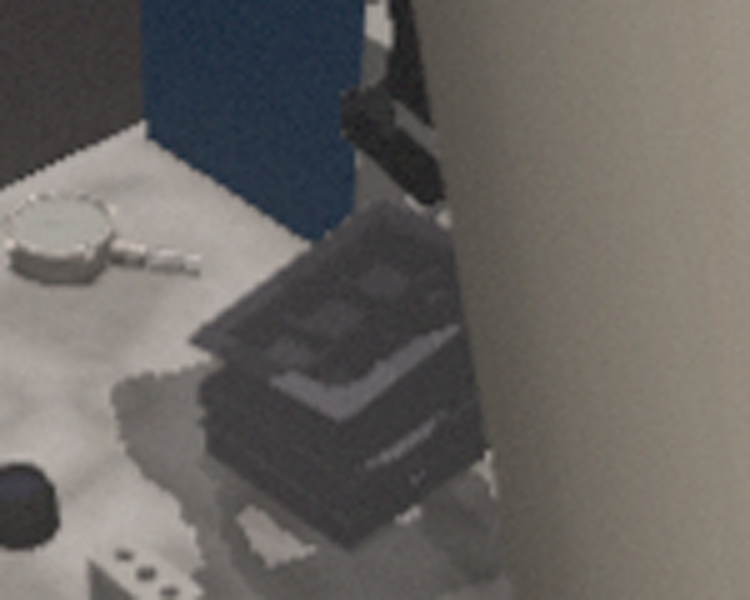

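Pull is down to about the tray's weight and the tray moves rigidly with the hand, so it is free. Raising it further, then levelling.

Call:
jog_arm:
  rows:
    - [[0, 1.4, -8], [0, 0, 0]]
    - [[0, 1.7, -10], [0, 0, 0]]
    - [[0, 1.7, -10], [0, 0, 0]]
    - [[0, 1.7, -10], [0, 0, 0]]
    - [[0, 1.4, -8], [0, 0, 0]]
    - [[0, 0.7, -4], [0, 0, 0]]
    - [[0, 0, 0], [0, 0, 0]]
    - [[0, 0, 0], [0, 0, 0]]

```text
t: 8.62
tool_pos: [522.8, -202.0, 150.6]
tcp_rot: [[0.728, -0.676, -0.12], [-0.686, -0.717, -0.126], [-0.001, 0.174, -0.985]]
contact_force: [0.1, 0.6, -0.5]
gripper_width: 7.3
```

Call:
jog_arm:
  rows:
    - [[0, 0, 0], [1.4, 0, 0]]
    - [[0, 0, 0], [1.4, 0, 0]]
    - [[0, 0, 0], [1.4, 0, 0]]
    - [[0, 0, 0], [1.4, 0, 0]]
    - [[0, 0, 0], [1.4, 0, 0]]
    - [[0, 0, 0], [1.5, 0, 0]]
    - [[0, 0, 0], [1.5, 0, 0]]
    - [[0, 0, 0], [0, 0, 0]]

```text
t: 9.62
tool_pos: [522.7, -202.3, 150.9]
tcp_rot: [[0.727, -0.687, 0.0], [-0.687, -0.727, 0.001], [-0.0, -0.001, -1.0]]
contact_force: [-0.2, 0.2, -1.2]
gripper_width: 7.2
```

```bash
python3 chk.py 6
python3 - <<'E'
from h import *
s=arm.read_state();R=s['tcp_rot'];p=s['tool_pos']
print(R.round(4),s['joint_pos'].round(1)); print(R.T@(np.array([530.5,87,p[2]])-p))
s,pic,d=snap('scene','s6.png'); W=cloud('scene',d,pose('scene'))
q,r=rect(W,470,640,-240,-70,36,52); print('stack',len(q),np.median(q[:,2]),r)
E
```

```text
9.625 [ 522.74648914 -202.3355655   150.91618121] [-0.23760005  0.22566338 -1.21896446] [-0.12671031  0.01941381  0.01961867] 7.169486165279664
(601, -91) 139 dz tool -0.3
(601, -120) 170 dz tool -0.3
(601, -150) 212 dz tool -0.4
(601, -180) 253 dz tool -0.4
(601, -200) 349 dz tool -0.1
(580, -91) 147 dz tool -0.3
(555, -92) 130 dz tool -0.2
tray tilt slopes world [0.0023864  0.00154934] far corner flange z 147.57221127733368
[[ 0.7272 -0.6864 -0.    ]
 [-0.6864 -0.7272  0.    ]
 [-0.     -0.     -1.    ]] [-27.3  28.5  91.7   0.   59.8 106.1]
[-1.93019167e+02 -2.15603430e+02  4.05248191e-03]
stack 863 42.75576710534051 ((555.1986083984375, -152.11228942871094), (101.46666717529297, 132.93960571289062), 1.7340660095214844)
```

View pics/s6.png

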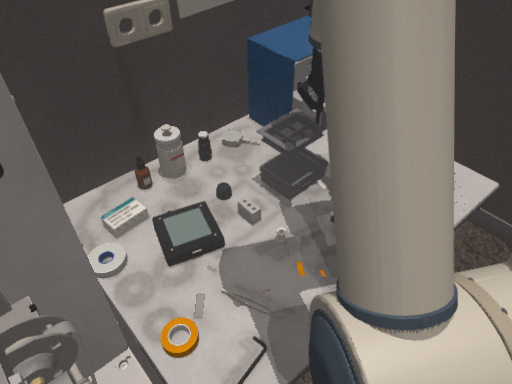

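The tray is level in the air, and the stack hasn't moved (centre still at 555, −152). Carrying it over to the reader.

Call:
jog_arm:
  rows:
    - [[-5.8, -6.5, 0], [0, 0, 0]]
    - [[-11.6, -12.9, 0], [0, 0, 0]]
    - [[-19.3, -21.6, 0], [0, 0, 0]]
    - [[-25.1, -28, 0], [0, 0, 0]]
    - [[-25.1, -28, 0], [0, 0, 0]]
    - [[-25.1, -28, 0], [0, 0, 0]]

```text
t: 10.48
tool_pos: [526.8, -31.9, 150.9]
tcp_rot: [[0.728, -0.686, -0.0], [-0.686, -0.728, 0.0], [-0.0, 0.0, -1.0]]
contact_force: [-0.1, -0.1, -0.4]
gripper_width: 7.4
```

Call:
jog_arm:
  rows:
    - [[-25.1, -28, 0], [0, 0, 0]]
    - [[-23.2, -25.9, 0], [0, 0, 0]]
    - [[-17.4, -19.4, 0], [0, 0, 0]]
    - [[-9.7, -10.8, 0], [0, 0, 0]]
    - [[-5.8, -6.5, 0], [0, 0, 0]]
    - [[0, 0, 0], [0, 0, 0]]
    - [[0, 0, 0], [0, 0, 0]]

```text
t: 11.35
tool_pos: [530.3, 86.7, 150.9]
tcp_rot: [[0.727, -0.686, -0.0], [-0.686, -0.727, -0.0], [0.0, 0.0, -1.0]]
contact_force: [0.6, -0.4, -1.6]
gripper_width: 7.6
```

```bash
cat > fin.py <<'E'
from h import *
import sys
s,p,d=snap('top','t%s.png'%sys.argv[1]); W=cloud('top',d,pose('top'))
z=s['tool_pos'][2]-3.7
q,r=rect(W,460,660,50,230,z-6,z+6); print('flange top',len(q),r, np.median(q[:,2]) if len(q) else 0)
for n in ['top','scene']:
    if n=='scene': s,p,d=snap('scene','s%s.png'%sys.argv[1]); W=cloud('scene',d,pose('scene'))
    if n=='scene':
        q,r=rect(W,460,660,50,230,z-6,z+6); print('flange scene',len(q),r,np.median(q[:,2]))
    q,r=rect(W,470,640,-240,-70,36,52); print('stack',n,len(q),np.median(q[:,2]),r)
    q,r=rect(W,460,660,50,230,26,40); print('reader',n,len(q),r)
    cv2.imwrite('pics/%s%sv.png'%(n,sys.argv[1]),p[:,:,::-1])
E
python3 chk.py 7; python3 fin.py 7
```

```text
11.35 [530.34497602  86.72777955 150.86297052] [ 0.57297294 -0.36815235 -1.60230821] [-0.07353435  0.00420229 -0.00249167] 7.577664195566134
(601, -91) 130 dz tool -0.3
(601, -120) 165 dz tool -0.2
(601, -150) 207 dz tool -0.3
(601, -180) 281 dz tool -0.3
(601, -200) 360 dz tool -0.1
(580, -91) 141 dz tool -0.3
(555, -92) 127 dz tool -0.2
tray tilt slopes world [0.00284331 0.00096248] far corner flange z 147.4577227369884
flange top 0 ((0.0, 0.0), (0.0, 0.0), 0.0) 0
stack top 1139 44.64955000709449 ((554.1944580078125, -153.33953857421875), (103.77700805664062, 130.03021240234375), 2.3154373168945312)
reader top 260 ((512.6441650390625, 152.34710693359375), (116.19147491455078, 22.774675369262695), 83.14691925048828)
flange scene 1121 ((568.1024169921875, 142.19491577148438), (102.51376342773438, 130.9251251220703), 1.6345546245574951) 147.95592280398762
stack scene 993 43.03143628531586 ((555.5989990234375, -151.56790161132812), (103.21875, 133.00390625), 1.0407277345657349)
reader scene 2371 ((568.0404663085938, 143.08445739746094), (120.39551544189453, 121.29396057128906), 73.07785034179688)
```

View pics/s7.png

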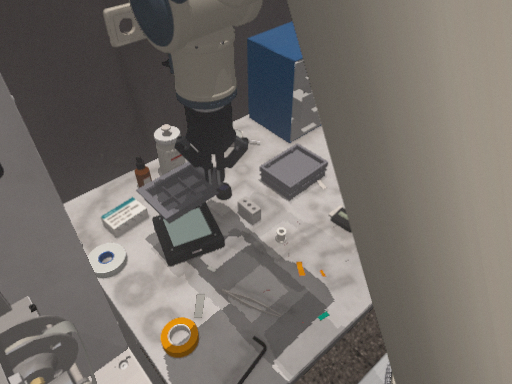

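The held tray is centred within 1 mm of the reader, and the stack and bystanders are where they started. Lowering 37 mm.

Call:
jog_arm:
  rows:
    - [[0, 0, 5], [0, 0, 0]]
    - [[0, 0, 9], [0, 0, 0]]
    - [[0, 0, 9], [0, 0, 0]]
    - [[0, 0, 8], [0, 0, 0]]
    - [[0, 0, 4], [0, 0, 0]]
    - [[0, 0, 2], [0, 0, 0]]
    - [[0, 0, 0], [0, 0, 0]]
    - [[0, 0, 0], [0, 0, 0]]

```text
t: 12.5
tool_pos: [530.5, 87.4, 114.1]
tcp_rot: [[0.728, -0.686, 0.0], [-0.686, -0.728, 0.0], [0.0, -0.0, -1.0]]
contact_force: [0.1, -0.0, -0.4]
gripper_width: 7.3
```

Call:
jog_arm:
  rows:
    - [[0, 0, 0], [0, 0, 0]]
    - [[0, 0, 0], [0, 0, 0]]
    - [[0, 0, 0], [0, 0, 0]]
    - [[0, 0, 0], [0, 0, 0]]

```text
t: 13.0
tool_pos: [530.3, 87.3, 113.9]
tcp_rot: [[0.728, -0.686, -0.0], [-0.686, -0.728, -0.0], [-0.0, 0.0, -1.0]]
contact_force: [-0.2, -0.1, -1.2]
gripper_width: 7.1
```

```bash
python3 chk.py 8|tail -1; python3 fin.py 8; python3 -c "
from h import *
s=arm.read_state();print(s['t'],s['tool_pos'],s['contact_force'],s['dq'].round(2))"
```

```text
tray tilt slopes world [0.00208028 0.00128328] far corner flange z 110.44222027843418
flange top 0 ((0.0, 0.0), (0.0, 0.0), 0.0) 0
stack top 1128 44.48000134722554 ((554.3577270507812, -153.41366577148438), (103.80648803710938, 130.1117706298828), 1.9374678134918213)
reader top 142 ((508.58660888671875, 139.23011779785156), (86.46154022216797, 16.5158748626709), 81.91767120361328)
flange scene 1066 ((568.3475952148438, 143.94284057617188), (103.67143249511719, 130.8647918701172), 2.1774182319641113) 110.94281833592106
stack scene 794 42.67909974585206 ((555.846923828125, -152.01649475097656), (102.73561096191406, 133.32296752929688), 2.208639621734619)
reader scene 1650 ((566.991455078125, 143.54515075683594), (120.06226348876953, 118.2059555053711), 73.75825500488281)
13.15 [530.33805775  87.3352938  113.89627508] [ 0.00704756  1.20603352 -1.26504846] [-0.08 -0.02  0.05 -0.03 -0.05 -0.13]
```

View pics/s8.png

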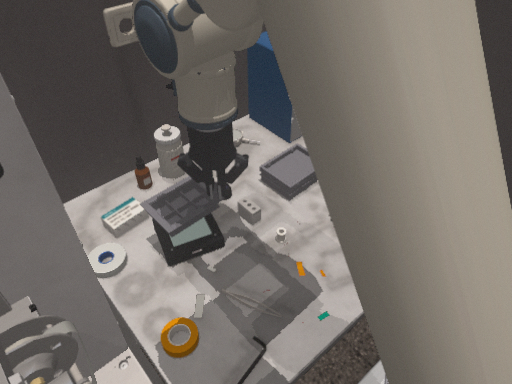

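The tray hangs level over the reader (pixel ~(183,205)) with the gap visible. The stack at (290,170), setting block, roller and loupe have not moved.

```bash
python3 -c "
from station import arm
print(arm.close_job())"
```

```text
the job is handed in; nothing more can be done
None
```

I peeled the top tray off by its corner tab, carried it over the reader and handed the job in at about 13 s with the tray still held. No verdict was reported, so what follows is my own measurements.

- **Peel:** I tilted the tray about 0.18 rad around the far corner. The far flange corner still stood at 57 mm, against about 58 mm when seated, so that corner had not lifted. I then raised the tray clear, and the pull fell to about its own weight.
- **Final pose:** The tray's centre is within about 2 mm of the reader's centre. Its underside is about 50 mm above the window, the tilt is under 0.003 rad, and the arm is still.
- **Surroundings:** The stack stayed within about 1–2 mm of its start in both cameras. The loupe, roller and block looked unmoved in the scene picture; I did not measure them.

**Checks that failed or disagreed:**
- The arm blocked the top camera's view of the held tray, so the final centring comes from the scene camera and the final tilt from the wrist camera.
- The wrist network misplaced the tab by about 45 mm. I used the depth measurements instead, which agreed across the three cameras.
- The gripper read about 7.3 mm on a 9 mm tab, but it held without slipping.

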